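# Nest the matching parts cup

## Task

Four bare metal parts cups stand on the plywood board. Take the loose cup that is the same round, collared shape as the one on the round cork mat and nest it fully down in that one, so that both stand upright as a neat stack on the mat. Leave the square cup and the shallow straight-sided dish where they are, since they do not nest.

Things in the scene. Friction and masses are not known exactly. Their poses are not given: they have to be found in the camera images.
- cork_mat: Round cork mat, 84 mm across and 4 mm thick, fixed on the plywood board (board top at z = 0.026). Origin at the centre of its underside, z up. The receiving cup stands on its middle. Mind when coming from the right: a barrier post stands at x = 0.54, y = -0.45, up to z = 0.36, with a clear panel behind it along y = -0.42 (x 0.51 to 1.17).
- stack_cup: The receiving cup, loose, on the cork mat: a round open aluminium cup 45 mm high, about 50 g. A tapered foot (36 mm across at the bottom, 48 mm at 27 mm up) carries a wider straight collar 58 mm across, from 27 mm up to the rim at 45 mm. The mouth is 52 mm across inside the collar. Origin at the centre of its underside, z up.
- loose_cup: The loose cup to move: exactly like the receiving cup, upright on the plywood board. Grip its collar (58 mm across, 27 to 45 mm up) from above in any direction. Nested, the underside of its collar rests on the receiving cup's rim: its origin is then about 18 mm above the other's and only its collar shows; the foot has about 2 mm play. Origin at the centre of its underside, z up.
- square_cup: An odd one, to be left alone: a square aluminium cup with a square collar, 58 x 58 mm and 45 mm high, foot 46 x 46 mm. Origin at the centre of its underside, z up.
- straight_dish: An odd one, to be left alone: a round, shallow, straight-sided aluminium dish without a collar, 68 mm across and 30 mm high. Origin at the centre of its underside, z up.

How it is judged:
By the outcome, as a careful person would: the job done as asked, in the order asked, and still so for the second after the job is handed in, with the robot touching nothing.
It also fails if it takes over 40 s, if anything falls off the work surface, if the arm or the gripper's body presses on something with over 40 N, if the wrist force passes 120 N, or if a joint passes its speed limit or range.

## Robot

A 6-joint arm with a two-finger parallel gripper is mounted at the origin on a cart in front of the work surface, level with it; the furniture and walls round the work are solid. World frame = base frame: x ahead of the robot, y to its left, z up, the work surface at z = 0. Lengths are in m, angles in rad, forces in N, time in s.
With the tool pointing down it reaches from about 0.325 to 0.9 m from the base axis. Payload 6.1 kg.
Tool frame: the origin (TCP) lies midway between the tips of the shut fingers; the grasp point (between the pads) lies 19 mm behind it; z points along the fingers, y is the line along which they close (so a half turn about z gives the same grasp; the last joint's range is limited). The gripper opens to 85 mm and grips with 20 to 120 N. Pads are 22 mm wide; open, the fingers measure 114 mm over their backs; the gripper's body (76 mm by 85 mm) begins 54 mm behind the grasp point. The pads swing forward as they close: fully open they stand 13 mm farther back than shut.
Start: joints at [1.167, 0.22, 1.526, -0, 1.395, -0.126], TCP at [0.171, 0.601, 0.231] pointing down, gripper open.
Joint ranges: [-2.98, 2.98], [-0.91, 2.08], [0.09, 2.57], [-1.24, 4.39], [0.2, 2.65], [-2.68, 2.68]. Speed limits (rad/s): [2.57, 2.57, 3.01, 3.14, 3.14, 3.14].

## Interface

Orientations are given as [roll, pitch, yaw] about the fixed x, y, z axes, in that order (R = Rz(yaw) Ry(pitch) Rx(roll)).
In Python, from plant import movep, move_l, set_joints, gripper_to, hold, inverse_kinematics, observe, get_image, get_calibration, Unreachable, job_done gives the robot as it stands. Calls block until the motion is done:
- movep(position, orientation): joint-space move of the TCP to a pose.
- move_l(position, feed=0.15, rotation=None, max_force=None): straight line of the TCP; rotation=None keeps the orientation; feed is the mean speed in m/s. With max_force (N) it stops when the force on the tool has changed by that much, and returns True; else False.
- set_joints(angles): joint-space move.
- gripper_to(opening, f_grip=None): finger opening in m; f_grip is the grip in N (None keeps the last); returns when the fingers have stopped.
- hold(seconds).
- inverse_kinematics(position, orientation): joint angles nearest the present ones, or None.
- observe(): the state.
- get_image(name): name is "side" or "top" or "wrist"; returns (picture, depth): 384x512x3 uint8, red, green, blue; 384x512 float32, m along the optical axis (not along the pixel's ray), 0 where there is no reading.
- get_calibration(name): a dict with "intrinsics" (3x3 intrinsics, pixels), "world_from_camera" (4x4, takes a point from camera to world coordinates). Camera axes: x right, y down, z forward; pixel columns grow to the right and rows downward; lengths in m; the calibration is good to about 2 mm. A picture is of the moment at which its call begins: read the wrist's pose just before it. get_calibration takes no time and is no camera call; for the wrist camera it gives the pose at the moment of the call.
A pose or a line that the arm cannot do raises Unreachable and nothing moves.
- job_done(): hands the job in; it is judged then, once.
The state is a dict: "time_s": time; "q": joint angles; "joint_velocities": joint speeds; "joint_torque": joint torques, N m; "eef_pos": TCP position; "tcp_rot": TCP orientation; "ft_force": force on the tool from outside, world axes, zero at the start; "torque": the same for the moment, N m; "opening": finger opening in m; "grasp_force": force on a finger pad.
Only numpy, scipy, OpenCV 4.12 (cv2) and the standard library are available. Lean on these libraries where they do the work, as an engineer would, in place of code of your own. Each camera call takes 0.05 s, during which the arm holds its last target. There are 200 camera calls.

## Working session

There is one attempt and no reset: what is moved stays moved. The work goes in short steps, each a Python script; the robot and the scene stay as the last script left them, time stands still between calls to the robot, and variables do not carry over. Pictures are saved under pics/ and viewed, at most 10 in all, crops included, and the job is handed in when it is done.

```bash
mkdir -p pics; ls; python3 - <<'E'
from plant import *
import cv2,numpy as np
for n in("top","side"):
    im,d=get_image(n);cv2.imwrite(f"pics/{n}0.png",im[:,:,::-1]);np.save(f"{n}0.npy",d);np.save(f"{n}0im.npy",im)
    c=get_calibration(n);print(n,np.array(c["intrinsics"]).round(1).tolist(),np.array(c["world_from_camera"]).round(3).tolist(),(d>0).mean())
a=cv2.imread("pics/top0.png");b=cv2.imread("pics/side0.png")
cv2.imwrite("pics/both0.png",cv2.resize(np.vstack([a,b]),(400,600))) 
E
```

```text
pics
top [[409.8, 0.0, 255.3], [0.0, 409.8, 187.3], [0.0, 0.0, 1.0]] [[-0.027, -0.996, 0.084, 0.479], [-1.0, 0.028, 0.014, 0.035], [-0.016, -0.084, -0.996, 0.914], [0.0, 0.0, 0.0, 1.0]] 0.9960886637369791
side [[355.7, 0.0, 257.1], [0.0, 355.7, 191.2], [0.0, 0.0, 1.0]] [[0.892, -0.263, 0.368, 0.231], [-0.452, -0.487, 0.747, -0.569], [-0.017, -0.833, -0.554, 0.53], [0.0, 0.0, 0.0, 1.0]] 0.9959208170572916
```

View pics/top0.png

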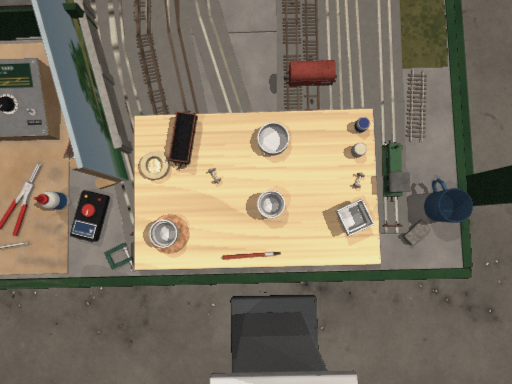

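View pics/side0.png

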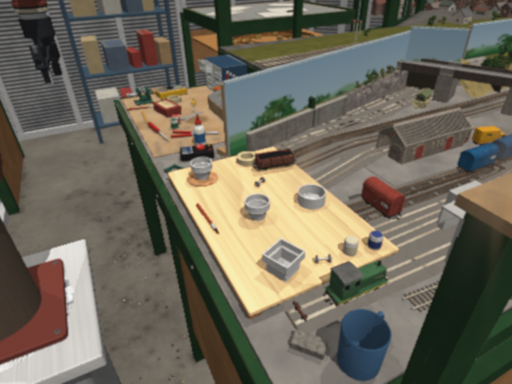

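The top view shows the receiving cup at about px (163,233) on the mat, the loose collared cup at (271,204), the square cup at (354,217) and the dish at (273,139). A backdrop wall ends near (115,175). Next I'll measure rims and obstacle heights from depth.

```bash
cat > h.py <<'E'
import numpy as np,cv2
from plant import *
def cloud(d,c):
    K=np.array(c["intrinsics"]);T=np.array(c["world_from_camera"])
    v,u=np.mgrid[:d.shape[0],:d.shape[1]]
    p=np.stack([(u-K[0,2])/K[0,0]*d,(v-K[1,2])/K[1,1]*d,d],-1)
    return p@T[:3,:3].T+T[:3,3]
def ray(uv,c,z):
    K=np.array(c["intrinsics"]);T=np.array(c["world_from_camera"])
    r=T[:3,:3]@np.linalg.solve(K,[uv[0],uv[1],1.]);return T[:3,3]+r*(z-T[2,3])/r[2]
E
python3 - <<'E'
from h import *
d=np.load("top0.npy");c=get_calibration("top");P=cloud(d,c);z=P[...,2]
print("board",z[180:200,310:340].mean())
for n,(u,v),zr in(("stack",(163,233),.075),("loose",(271,204),.071),("sq",(354,217),.071),("dish",(273,139),.056)):
    m=np.zeros(d.shape,np.uint8);m[v-25:v+25,u-25:u+25]=1
    m&=((z>zr-.012)&(z<zr+.012)).astype(np.uint8)
    ct=max(cv2.findContours(m,0,2)[0],key=cv2.contourArea)
    w=np.array([ray(p,c,zr) for p in ct[:,0].astype(float)])[:,:2].astype(np.float32)
    e=cv2.fitEllipse(w);print(n,zr,"med z",np.median(z[m>0]).round(3),"ellipse",np.round(e[0],4),np.round(e[1],4),"minrect",cv2.minAreaRect(w))
# obstacles z grid
for v in range(0,290,20): print(v,[int(1000*x) for x in z[v,0:512:24]])
for n,u,v in (("wallend",112,170),("post",490,185)): print(n,P[v,u].round(3))
print(observe()["tcp_rot"])
E
```

```text
board 0.02987408297875104
stack 0.075 med z 0.073 ellipse [0.4615 0.2371] [0.0563 0.0579] minrect ((0.46066588163375854, 0.23692162334918976), (0.05951019749045372, 0.054812148213386536), 88.5256118774414)
loose 0.071 med z 0.07 ellipse [0.5153 0.0161] [0.0556 0.0563] minrect ((0.5160833597183228, 0.016675682738423347), (0.05551956593990326, 0.0555107481777668), 88.4489517211914)
sq 0.071 med z 0.069 ellipse [ 0.4839 -0.1544] [0.0663 0.068 ] minrect ((0.4835990369319916, -0.15475469827651978), (0.058277495205402374, 0.05939386412501335), 22.99775505065918)
dish 0.056 med z 0.054 ellipse [0.6557 0.0071] [0.0654 0.0676] minrect ((0.6555114984512329, 0.006948467344045639), (0.06654141843318939, 0.06645404547452927), 43.016624450683594)
0 [130, 129, 185, 75, 6, 8, -3, 10, 7, 6, -2, 0, 0, -1, 9, 7, 6, 7, 8, -37, -918, -912]
20 [78, 76, 213, 82, 10, 8, 0, 8, 7, 7, -1, 0, -1, 1, 5, 2, 7, 1, 8, -35, -920, -924]
40 [-9, 1, 238, 119, 41, 5, 0, 7, 8, 2, -1, -1, -1, 0, 8, 4, 6, 3, 5, 0, -919, -923]
60 [104, 100, 245, 152, 913, 4, 11, 2, 7, 7, 1, -1, 2, 2, 5, 6, 6, 3, 9, -1, -915, -918]
80 [91, 9
[... 412 characters left out ...]
 24, 25, 24, 0, -1, -5, -925, -917]
180 [1, 4, 2, 0, 22, 23, 24, 25, 25, 42, 23, 26, 27, 27, 25, 26, 31, 75, -1, -2, 43, 130]
200 [0, 11, 77, -5, 24, 9, 24, 26, 23, 25, 24, 32, 26, 24, 24, 69, 7, -2, 45, 23, 39, 125]
220 [2, 0, 0, -1, 22, -1, 24, 71, 25, 26, 23, 25, 25, 27, 27, 26, 11, -5, 1, 60, -917, -928]
240 [4, 1, 2, 1, 17, -3, 25, 34, 27, 24, 27, 24, 26, 25, 27, 26, -1, 15, -3, -2, -913, -910]
260 [0, 4, 1, 0, 0, -1, 26, 25, 25, 26, 26, 24, 26, 27, 24, 26, 1, 0, -1, 0, -922, -915]
280 [-5, -4, -4, -3, -4, -2, -2, -4, -3, -3, -2, -5, -5, -3, -3, -5, -8, -919, -920, -925, -918, -916]
wallend [0.591 0.334 0.101]
post [ 0.541 -0.427  0.081]
[-3.13984984e+00 -2.13384599e-04  2.86380686e+00]
```

```bash
cat >> h.py <<'E'
def look(name,xy,zr,ztcp=None):
    c=get_calibration("wrist");im,d=get_image("wrist")
    cv2.imwrite(f"pics/{name}.png",im[:,:,::-1])
    P=cloud(d,c)
    m=((abs(P[...,2]-zr)<.008)&(np.hypot(P[...,0]-xy[0],P[...,1]-xy[1])<.05)).astype(np.uint8)
    ct=max(cv2.findContours(m,0,2)[0],key=cv2.contourArea)
    w=np.array([ray(p,c,zr) for p in ct[:,0].astype(float)])[:,:2].astype(np.float32)
    e=cv2.fitEllipse(w)
    print(name,"rim z",np.median(P[...,2][m>0]).round(4),np.round(e[0],4),np.round(e[1],4),"rect",cv2.minAreaRect(w)[:2],"px",ct[:,0].min(0),ct[:,0].max(0))
    return np.array(e[0])
E
python3 - <<'E'
from h import *
R=[np.pi,0,np.pi/2]
move_l([.171,.601,.36],feed=.25)
movep([.462,.237,.33],R); 
print(look("w_stack",(.461,.237),.075))
movep([.515,.016,.28],R)
print(look("w_loose",(.515,.016),.071))
o=observe();print(o["time_s"],o["eef_pos"],o["q"])
a=cv2.imread("pics/w_stack.png");b=cv2.imread("pics/w_loose.png");cv2.imwrite("pics/w_both.png",cv2.resize(np.hstack([a,b]),(800,300)))
E
```

```text
w_stack rim z 0.0741 [0.4634 0.24  ] [0.0562 0.057 ] rect ((0.46344244480133057, 0.24028250575065613), (0.05757153779268265, 0.05679298937320709)) px [237 128] [280 172]
[0.46340749 0.24004225]
w_loose rim z 0.0701 [0.5178 0.0176] [0.0564 0.0573] rect ((0.5180953741073608, 0.017607130110263824), (0.056221988052129745, 0.05716830864548683)) px [236 135] [284 183]
[0.51782674 0.01758615]
3.5 [0.51523712 0.01740516 0.28061018] [-1.19699486e-01 -7.42063287e-02  1.74544790e+00  6.23347802e-04
  1.46944556e+00 -1.21333279e-01]
```

View pics/w_both.png

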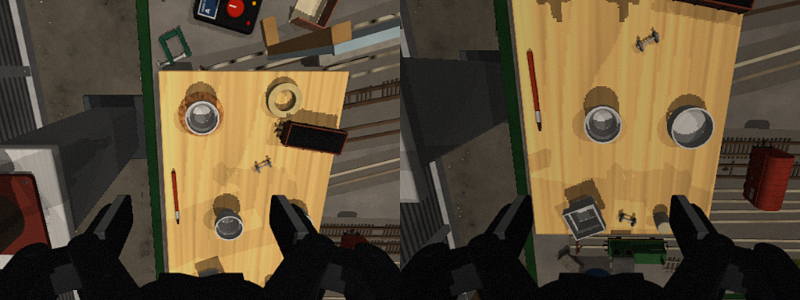

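The left half (over the mat) shows the stack cup at about (202,117). The right half shows the loose cup at (602,123). The wrist and top measurements agree to about 2–3 mm and the diameters fit, so I'll grasp high on the collar at the averaged position.

```bash
python3 - <<'E'
from h import *
gripper_to(.085)
move_l([.5165,.0169,.14],feed=.2)
print(look("w_near",(.517,.017),.071))
print("stop",move_l([.5165,.0169,.047],feed=.1,max_force=8))
o=observe();print(o["eef_pos"],o["ft_force"])
gripper_to(.05,f_grip=35)
o=observe();print(o["opening"],o["grasp_force"],o["eef_pos"],o["ft_force"])
move_l([.5165,.0169,.16],feed=.12)
o=observe();print(o["time_s"],o["opening"],o["grasp_force"],o["eef_pos"],o["ft_force"])
c=get_calibration("wrist");im,d=get_image("wrist");cv2.imwrite("pics/held.png",im[:,:,::-1])
im,d=get_image("side");cv2.imwrite("pics/held_s.png",im[:,:,::-1])
a=cv2.imread("pics/held.png");cv2.imwrite("pics/held2.png",np.hstack([a[150:],cv2.resize(im[130:286,130:330,::-1],(300,234))]))
E
```

```text
w_near rim z 0.07 [0.5176 0.0178] [0.0565 0.0583] rect ((0.5178627967834473, 0.017924053594470024), (0.05826215445995331, 0.0569140799343586)) px [220 163] [297 237]
[0.51760668 0.01777769]
stop False
[0.51719763 0.01683889 0.04771605] [-0.24260227  0.8623467  -0.29634208]
0.055890958306675995 37.75039796601959 [0.51723973 0.01681645 0.04786911] [-0.16989514 -0.26122701  4.95622593]
7.175 0.05639345969651984 37.29194186003156 [0.51575586 0.01697212 0.15895153] [ 0.22961007 -0.54167964 -0.94101226]
```

View pics/held2.png

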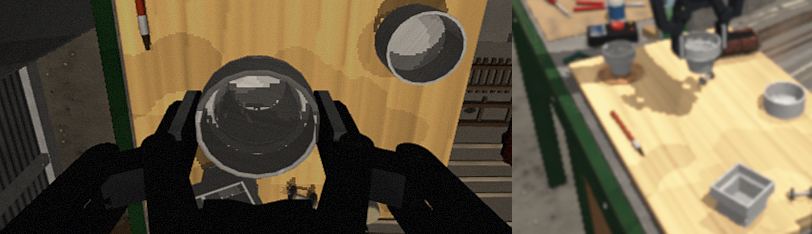

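The cup is held at its collar (rim centre about px (257,272) in the full wrist frame), upright and clear of the board. Now I'll measure it in hand with the same camera, so the bias cancels against the mat view.

```bash
python3 - <<'E'
from h import *
R=[np.pi,0,np.pi/2]
T=np.array(observe()["eef_pos"])
h=look("heldm",T[:2],T[2]+.0232); T=observe()["eef_pos"]
print("held offset",h-np.array(T)[:2],T)
movep([.462,.155,.20],R); hold(.3)
s=look("s1",(.462,.239),.075); o=observe(); print(s,o["eef_pos"],o["time_s"])
movep([.4625,.2386,.16],R); hold(.2)
s=look("s2",(.462,.239),.075); o=observe(); print(s,o["eef_pos"],o["time_s"])
a=cv2.imread("pics/s1.png");b=cv2.imread("pics/s2.png");cv2.imwrite("pics/s12.png",cv2.resize(np.hstack([a,b]),(800,300)))
E
```

```text
heldm rim z 0.1809 [0.5152 0.0192] [0.0551 0.0746] rect ((0.5140866637229919, 0.017985835671424866), (0.06161544471979141, 0.0737079456448555)) px [159 212] [355 327]
held offset [-0.00062426  0.00217356] [0.51582672 0.01698139 0.15892175]
s1 rim z 0.0743 [0.4632 0.2391] [0.0564 0.0564] rect ((0.46289223432540894, 0.23907588422298431), (0.05625799670815468, 0.05665735527873039)) px [224  44] [293 117]
[0.46319944 0.23909146] [0.46219353 0.1541544  0.19959841] 8.3417
s2 rim z 0.0742 [0.4632 0.2409] [0.0535 0.0543] rect ((0.46283724904060364, 0.24729807674884796), (0.04478996619582176, 0.05673552304506302)) px [221 156] [293 211]
[0.46318385 0.24087794] [0.46321723 0.23788755 0.16081496] 9.05
```

View pics/s12.png

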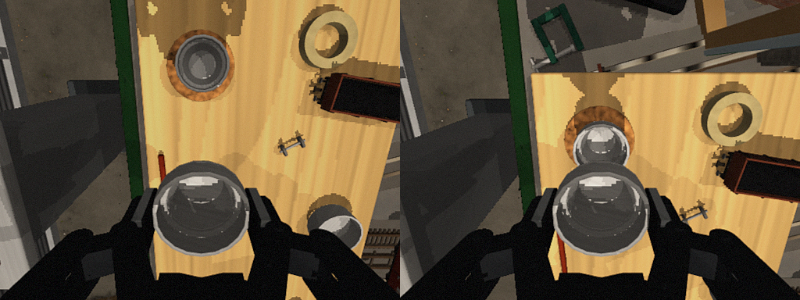

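```bash
python3 - <<'E'
from h import *
c=get_calibration("wrist");o=observe();T=np.array(o["eef_pos"])
# held rim left/right edges in view s2 (px of full picture): columns 153..249 of half-scale right crop
k=512/400
w=ray(((552-400+649-400)/2*k,208*k),c,T[2]+.0232);print("held x in wrist frame",w,"tcp",T)
dx=w[0]-T[0]; x=.4632-dx if abs(dx)<.003 else .4625
y=.2381; print("target",x,y)
move_l([x,y,.125],feed=.12);hold(.3);T=np.array(observe()["eef_pos"]);print(T)
x+=x-T[0];y+=y-T[1]   # servo offset correction
move_l([x,y,.10],feed=.08)
print("stop",move_l([x,y,.0715],feed=.03,max_force=6))
hold(.2);o=observe();print(o["eef_pos"],o["ft_force"],o["opening"],o["time_s"])
c=get_calibration("wrist");im,d=get_image("wrist");s,_=get_image("side")
s=cv2.resize(s[140:200,160:240],(512,384),interpolation=cv2.INTER_CUBIC)
cv2.imwrite("pics/nest.png",cv2.resize(np.hstack([im,s])[:,:,::-1],(800,300)))
E
```

```text
held x in wrist frame [0.46238405 0.24359129 0.18401496] tcp [0.46321723 0.23788755 0.16081496]
target 0.4640331820698399 0.2381
[0.46452711 0.23829643 0.12580119]
stop False
[0.46369484 0.23795356 0.07171958] [ 0.52216675  0.49195429 -0.61432011] 0.05617656729357979 11.5583
```

View pics/nest.png

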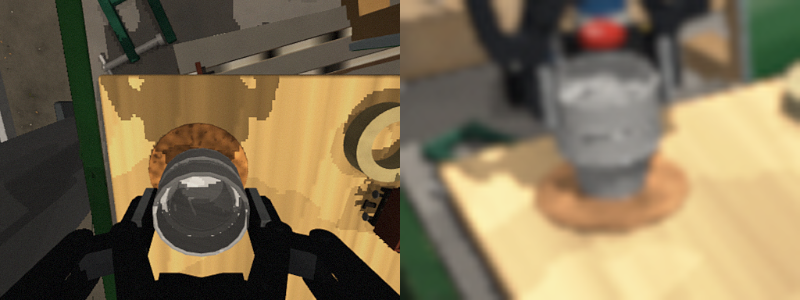

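The loose cup's foot is inside the receiving cup, with its collar just above the rim (left half about (200,215), right half about (608,110)). No contact force yet. I'll lower to contact, release, retreat and check.

```bash
python3 - <<'E'
from h import *
T=observe()["eef_pos"]
print("stop",move_l([T[0],T[1],.0685],feed=.015,max_force=5))
o=observe();print(o["eef_pos"],o["ft_force"])
gripper_to(.080)
T=observe()["eef_pos"]
move_l([T[0],T[1],.16],feed=.12)
move_l([.45,.12,.25],feed=.25);hold(.3)
look("fin",(.463,.239),.093)
c=get_calibration("side");s,d=get_image("side");P=cloud(d,c)
m=np.hypot(P[...,0]-.462,P[...,1]-.238)<.035
print("max z",np.sort(P[...,2][m])[-5:],observe()["time_s"])
im=cv2.imread("pics/fin.png")[:,:,::-1]
s=cv2.resize(s[140:200,160:240],(512,384),interpolation=cv2.INTER_CUBIC)
cv2.imwrite("pics/final.png",cv2.resize(np.hstack([im,s])[:,:,::-1],(800,300)))
E
```

```text
stop True
[0.46358259 0.23809725 0.07046863] [-2.2294715  -0.07363141  5.35143718]
fin rim z 0.0923 [0.4632 0.2378] [0.0564 0.0566] rect ((0.4633300304412842, 0.23780974745750427), (0.05658252164721489, 0.05685779079794884)) px [242   7] [306  78]
max z [0.09457429 0.09459905 0.09466386 0.09505809 0.0953422 ] 14.275
```

View pics/final.png

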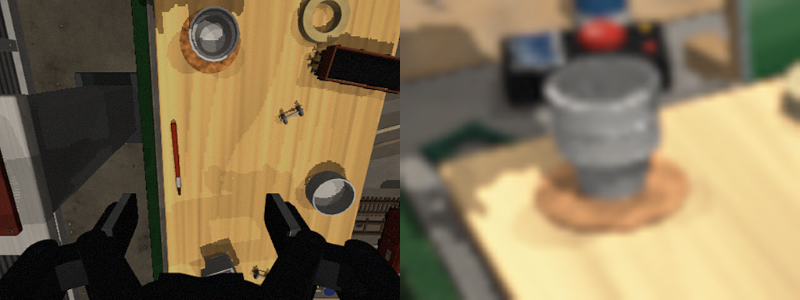

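The stack (left half about (214,35), right half about (605,125)) stands upright on the mat. The rim measures z ≈ 0.092–0.093 against 0.093 expected, so it is fully nested, and the gripper is clear.

```bash
python3 -c "
from plant import *
print(job_done())"
```

```text
the job is handed in; nothing more can be done
None
```

The loose round cup is fully nested in the one on the cork mat, both upright; I left the square cup and the dish alone, and handed the job in at about 14 s of robot time.

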